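# Get the clip tub out from behind the glue stick and stamp

### The job

The clip tub is boxed in at the back of the desk tidy: first move the glue stick and the hand stamp that stand in front of it onto the green notepad, standing upright. Then take the tub out and seat it fully down and level in the round dark dish, and only after that put the glue stick and the stamp back upright in the tidy, each exactly on the spot where it stood before. Leave the staple carton, the tape roll and the mug alone.

Things in the scene. Friction and masses are not known exactly. Their poses are not given: they have to be found in the camera images.
- tidy: Grey desk tidy, fixed, 152 (x) x 112 (y) mm, deck 5 mm thick. Origin: centre of underside; x from its open front to its back, z up. At the back a bay: side walls at y = +-38 to 43 mm, x = -8 to 74; back wall's inner face at x = 68; wall tops 40 mm above the desk. In front two flush round dark marks, 36 mm, at x = -48, y = +-23 mm: glue stick on one, stamp on the other (varies).
- notepad: Green-covered paper pad lying flat, fixed to the desk, 143 (own x) x 106 (own y) x 10 mm. Origin: centre of its underside, z up. The side area: its top is flat, 10 mm above the desk.
- dish: Round dark steel dish, fixed to the desk, 69 mm wide at the foot, 85 mm at the rim, 18 mm high, open above. Origin: centre of underside, z up. Inner floor 5 mm above the desk, about 62 mm wide; the inside widens like a funnel to about 75 mm at the rim, so the tub centres itself going down. Seated, the tub's underside is 5 mm above the dish's origin.
- tub: Loose round navy tub of paper clips, open above, 36 mm high, 56 mm wide at the foot, 62 mm at the rim, 60 g. Origin: centre of underside, z up. Stands on the tidy's deck in the bay near x = 6, y = 0 mm: 7 mm from the side walls (no room for fingers), 31 mm from the back wall. Grip across the rim along the tidy's x once the front is clear.
- glue: Loose standing glue stick, yellow with a white cap, round, 28 mm wide, 91 mm high, 35 g. Origin: centre of its underside, z up. Stands on one of the tidy's two front marks; can be gripped from above along the tidy's x axis, with one finger over the tub.
- stamp: Loose wooden hand stamp, 66 mm high, 50 g: base 27 (own x) x 48 (own y) x 12 mm, upright brown knob 26 mm wide, its thick part 32 to 66 mm above the underside. Origin: centre of underside, z up. Stands on the tidy's other front mark, long side about along the tidy's y; can be gripped by the knob along the tidy's x, one finger over the tub.
- staple_carton: Bystander: loose small yellow carton, 40 x 78 x 30 mm, lying flat. Origin: centre of its underside. Stands on the desk just beyond the work.
- tape: Bystander: loose roll of brown tape, 92 mm wide, 48 mm high, lying flat. Origin: centre of its underside. Stands on the desk just beyond the work.
- cup: Bystander: loose white mug, 92 x 127 mm with its handle, 95 mm high. Origin: centre of its underside. Stands on the desk just beyond the work.

How it is judged (in metres and radians):
On the way, in this order (a step that is already met when the one before it is completed fails the run):
1. glue stick and stamp stand released on the notepad, the tub still in its place (x of glue in the frame of notepad between -0.0715 and 0.0715 m and y of glue in the frame of notepad between -0.053 and 0.053 m and z of glue in the frame of notepad between 0.006 and 0.014 m and angle between each of glue, stamp's own z axis and vertical below 0.1 rad and contact force between the fingers and glue below 0.05 N and linear speed of each of glue, stamp below 0.02 m/s and x of stamp in the frame of notepad between -0.0715 and 0.0715 m and y of stamp in the frame of notepad between -0.053 and 0.053 m and z of stamp in the frame of notepad between 0.006 and 0.014 m and contact force between the fingers and stamp below 0.05 N and distance of tub from where it was at the start of the episode below 0.02 m), for 0.2 s.
2. the tub is seated in the dish and released, while glue stick and stamp stand on the notepad (horizontal distance between tub and dish below 0.008 m and z of tub in the frame of dish between 0.002 and 0.008 m and angle between tub's own z axis and vertical below 0.08 rad and contact force between the fingers and tub below 0.05 N and linear speed of each of tub, glue, stamp below 0.02 m/s and x of glue in the frame of notepad between -0.0715 and 0.0715 m and y of glue in the frame of notepad between -0.053 and 0.053 m and z of glue in the frame of notepad between 0.006 and 0.014 m and angle between each of glue, stamp's own z axis and vertical below 0.1 rad and contact force between the fingers and glue below 0.05 N and x of stamp in the frame of notepad between -0.0715 and 0.0715 m and y of stamp in the frame of notepad between -0.053 and 0.053 m and z of stamp in the frame of notepad between 0.006 and 0.014 m and contact force between the fingers and stamp below 0.05 N), for 0.2 s.
At the end, for the whole second after the job is handed in: The tub stands in the dish, within 8 mm of its centre, underside within 3 mm of the dish's inner floor height, tilted less than 0.08 rad; glue stick and stamp stand upright (within 0.1 rad), each within 15 mm of where it stood at the start; all at rest and released (horizontal distance between tub and dish below 0.008 m and z of tub in the frame of dish between 0.002 and 0.008 m and angle between tub's own z axis and vertical below 0.08 rad and contact force between the fingers and tub below 0.05 N and linear speed of each of tub, glue, stamp below 0.02 m/s and distance of each of glue, stamp from where it was at the start of the episode below 0.015 m and angle between each of glue, stamp's own z axis and vertical below 0.1 rad and contact force between the fingers and glue below 0.05 N and contact force between the fingers and stamp below 0.05 N); the robot touches nothing.
It fails at once if the staple carton is moved more than 25 mm (distance of staple_carton from where it was at the start of the episode above 0.025 m).
It fails at once if the tape roll is moved more than 25 mm (distance of tape from where it was at the start of the episode above 0.025 m).
It fails at once if the mug is moved more than 25 mm (distance of cup from where it was at the start of the episode above 0.025 m).
It also fails if it takes over 138 s, if anything falls off the work surface, if the arm or the gripper's body presses on something with over 40 N, if the wrist force passes 120 N, or if a joint passes its speed limit or range.

### The arm

A 7-joint arm with a two-finger parallel gripper is mounted at the origin on a cart in front of the work surface, level with it; the furniture and walls round the work are solid. World frame = base frame: x ahead of the robot, y to its left, z up, the work surface at z = 0. Lengths are in mm, angles in rad, forces in N, time in s.
With the tool pointing down it reaches from about 425 to 875 mm from the base axis. Payload 4.7 kg.
Tool frame: the origin (TCP) lies on the front face of the gripper's body, between the roots of the fingers; the fingertips stand 70 mm ahead of it and the grasp point (between the pads) lies 51 mm ahead of it (tips_ahead is the distance from the TCP to the fingertips, in mm); z points along the fingers, y is the direction in which the jaws open and shut (so a half turn about z gives the same grasp; the last joint's range is limited). The gripper opens to 87 mm and grips with 3 to 60 N. Pads are 19 mm wide; open, the fingers measure 117 mm over their backs; the gripper's body (75 mm by 190 mm) begins 51 mm behind the grasp point.
Start: joints at [1.359, 0.321, -0.07, 1.45, 0.023, 1.371, -0.057], TCP at [145.505, -633.519, 292.287] pointing down, gripper open.
Joint ranges: [-2.86, 2.86], [-0.3, 2.09], [-1.38, 1.24], [0.06, 2.45], [-1.56, 4.7], [0.09, 2.05], [-2.69, 2.69]. Speed limits (rad/s): [2.57, 2.57, 3.14, 3.14, 3.14, 3.14, 3.14].

### API

Orientations are given as a unit quaternion [x, y, z, w].
In Python, from cell import * gives the robot as it stands. The module is installed in compiled form; this text tells all that it offers.
- The arm moves only by the tool send_rows, never from a script. Its argument "increments" is a list of rows, each a list of 6 numbers: the shift along the tool's x, y, z in m, then the turn, a rotation vector about the tool's x, y, z in units of 6 degrees (1.0 is 6 degrees). In form: [[x, y, z, ax, ay, az], ...]. A call has 1 to 20 rows; each row is the pose to reach, as a shift and turn from the pose commanded when the call began, along the tool's axes at that moment; what a row does not reach only later rows make up. A row lasts 1/8 s, in which the tool goes at most 62.5 mm and 10.7 degrees, less where a joint would pass 70% of its speed; a pose out of reach is approached as far as the arm can. A call with a gripper value outside its range is refused whole. "hand" is the gripper command: -1 is fully open, 1 is shut, values between are in proportion, set as the call begins (left out, the last holds). The fingers move at their own pace and stop on an object; "squeeze" is the grip in N (left out, the last holds). Time passes only in rows, so rows that repeat a pose let the fingers close. It gives the time, the measured TCP pose, the force and the opening at its end, in the units of the state.
- get_state(): the state, without advancing time (a new reading comes with each control period).
- read_camera(name): name is "scene" or "top" or "wrist"; returns (picture, depth): 384x512x3 uint8, red, green, blue; 384x512 float32, mm along the optical axis (not along the pixel's ray), 0 where there is no reading.
- camera_info(name): a dict with "mtx" (3x3 intrinsics, pixels), "position" and "rotation" of the camera in the world; the wrist camera has in their place "hand_eye" (4x4, takes a point from camera to tool coordinates, whose origin is the TCP and whose axes are the flange's). Camera axes: x right, y down, z forward; pixel columns grow to the right and rows downward; lengths in mm; the calibration is good to about 2 mm. A picture is of the moment at which its call begins: read the wrist's pose just before it. camera_info takes no time and is no camera call.
- hand_in(): hands the job in, once; it reports no verdict.
The state is a dict: "time_s": time; "joints": joint angles; "joint_vel": joint speeds; "tau": joint torques, N m; "tool_pos": TCP position; "orientation": TCP orientation; "force": force on the tool from outside, world axes, zero at the start; "torque": the same for the moment, N m; "opening": finger opening in mm.
Only numpy, scipy, OpenCV 4.12 (cv2) and the standard library are available. Lean on these libraries where they do the work, as an engineer would, in place of code of your own. Each camera call takes 0.05 s, during which the arm holds its last target.

## Working session

There is one attempt and no reset: what is moved stays moved. The work goes in short steps, Python scripts to look and compute and a tool call to move; the robot and the scene stay as the last step left them, time stands still between calls to the robot, and variables do not carry over. Pictures are saved under pics/ and viewed, and the job is handed in when it is done.

Besides the shell and the picture viewer there is one more tool, called in YAML: its name, and indented under it one key for each argument. send_rows: Moves the arm, as the interface text tells. Its arguments: {"type":"object","properties":{"increments":{"type":"array","items":{"type":"array","items":{"type":"number"}}},"hand":{"type":"number"},"squeeze":{"type":"number"}},"required":["increments"]}

```bash
mkdir -p pics
python3 - <<'E'
from cell import *
import cv2,numpy as np
s=get_state();print(s)
for n in ["scene","top"]:
    im,d=read_camera(n);cv2.imwrite(f"pics/{n}0.png",im[:,:,::-1]);np.save(f"pics/{n}0.npy",d)
    print(n,camera_info(n))
print(camera_info("wrist"))
E
```

```text
{'time_s': 0.0, 'joints': array([ 1.35911382,  0.32181149, -0.0700474 ,  1.45164673,  0.02260967,
        1.3707796 , -0.05688219]), 'joint_vel': array([-6.63593483e-04, -9.56976908e-04,  1.00832208e-03, -1.61246794e-03,
       -1.03142346e-03, -7.63379389e-04, -6.93835704e-05]), 'tau': array([-7.83004598e-04, -4.91286743e+01, -4.04282100e-01, -3.12535787e+01,
       -6.41412777e-02,  4.35484049e-02,  1.28692800e-04]), 'tool_pos': array([ 145.35797118, -633.12325714,  291.18275728]), 'orientation': array([ 9.93633315e-01,  1.12658652e-01, -1.62852992e-04, -9.15142446e-04]), 'force': array([-0.43433585, -0.52616789,  0.29871819]), 'torque': array([ 0.01152879, -0.03308268, -0.01278656]), 'opening': 86.85707449383763}
scene {'mtx': array([[415.73341008,   0.        , 258.00655778],
       [  0.        , 415.73341008, 191.09545795],
       [  0.        ,   0.        ,   1.        ]]), 'position': array([-100.65721512,  449.838761  ,  813.5058811 ]), 'rotation': array([-0.43582589,  0.80532658, -0.35358117,  0.19101114])}
top {'mtx': array([[497.4080251 ,   0.        , 260.9385597 ],
       [  0.        , 497.4080251 , 192.60670899],
       [  0.        ,   0.        ,   1.        ]]), 'position': array([ 417.51120466,    1.75224991, 1356.15788968]), 'rotation': array([ 0.71010038, -0.69914286,  0.05935518, -0.05859759])}
{'mtx': array([[330.00262759,   0.        , 257.79985054],
       [  0.        , 330.00262759, 191.79152052],
       [  0.        ,   0.        ,   1.        ]]), 'hand_eye': array([[-7.62898949e-04, -9.60949671e-01, -2.76722151e-01,
         7.67787172e+01],
       [ 9.99999678e-01, -8.01612198e-04,  2.67787552e-05,
        -8.61396021e-01],
       [-2.47556887e-04, -2.76722041e-01,  9.60949973e-01,
        -9.25729702e+01],
       [ 0.00000000e+00,  0.00000000e+00,  0.00000000e+00,
         1.00000000e+00]])}
```

View pics/scene0.png

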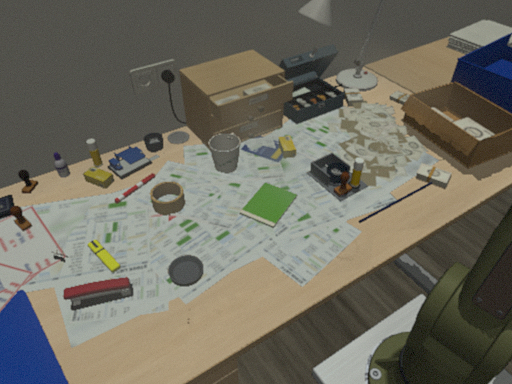

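View pics/top0.png

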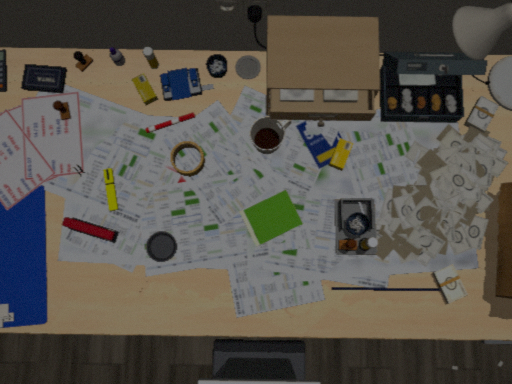

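```bash
cat > h.py <<'E'
import numpy as np,cv2
from scipy.spatial.transform import Rotation as R
from cell import *
def pts(name,d,T=None):
    c=camera_info(name);K=c["mtx"]
    v,u=np.mgrid[0:384,0:512]
    P=np.stack([(u-K[0,2])/K[0,0]*d,(v-K[1,2])/K[1,1]*d,d],-1)
    if name=="wrist":
        H=c["hand_eye"];P=P@H[:3,:3].T+H[:3,3]
        return P@R.from_quat(T[1]).as_matrix().T+T[0]
    return P@R.from_quat(c["rotation"]).as_matrix().T+c["position"]
def proj(name,X,T=None):
    c=camera_info(name);K=c["mtx"];X=np.atleast_2d(X).astype(float)
    if name=="wrist":
        H=c["hand_eye"];X=(X-T[0])@R.from_quat(T[1]).as_matrix();X=(X-H[:3,3])@H[:3,:3]
    else: X=(X-c["position"])@R.from_quat(c["rotation"]).as_matrix()
    return (X/X[:,2:])[:,:2]*[K[0,0],K[1,1]]+[K[0,2],K[1,2]]
E
python3 - <<'E'
from h import *
for n in ["top","scene"]:
    d=np.load(f"pics/{n}0.npy");P=pts(n,d)
    L={"top":dict(pad=(272,217),dish=(162,247),tidyc=(356,225),glue=(373,242),stamp=(348,244),tape=(171,157),cup=(267,140),carton=(340,155),desk=(300,320),desk2=(100,300)),
       "scene":dict(pad=(268,205),dish=(186,270),tidy=(335,172),glue=(357,170),stamp=(343,182),desk=(330,250))}[n]
    for k,(u,v) in L.items(): print(n,k,d[v,u],P[v,u].round(1))
print(proj("top",[145,-633,290]),proj("scene",[145,-633,290]))
im=cv2.imread("pics/top0.png")
cv2.imwrite("pics/topz.png",cv2.resize(im[110:290,140:400],None,fx=3,fy=3,interpolation=cv2.INTER_CUBIC))
E
```

```text
top pad 1352.462 [577.4 -29.   11.6]
top dish 1342.2627 [491.8 266.7   7.5]
top tidyc 1346.3384 [ 558.8 -256.6   14.6]
top glue 1253.5933 [ 507.5 -282.3  100. ]
top stamp 1281.4961 [ 503.4 -224.3   71. ]
top tape 1341.0402 [731.4 246.   49.2]
top cup 1371.6957 [788.8 -12.4  27.7]
top carton 1368.0994 [ 750.3 -213.8   24.8]
top desk 1319.0703 [ 305.3 -106.8   -0.5]
top desk2 1326.0613 [ 3.491e+02  4.266e+02 -1.000e-01]
scene pad 1146.5728 [568.6 -21.1   9.1]
scene dish 995.7702 [4.998e+02 2.628e+02 2.000e-01]
scene tidy 1223.8177 [ 560.9 -253.9   26.5]
scene glue 1164.52 [ 498.3 -273.4   68.8]
scene stamp 1159.7257 [ 498.2 -225.4   47.2]
scene desk 1041.0189 [ 3.582e+02 -6.600e+01  3.000e-01]
[[571.47245711 417.9788938 ]] [[598.54453321 122.83076468]]
```

View pics/topz.png

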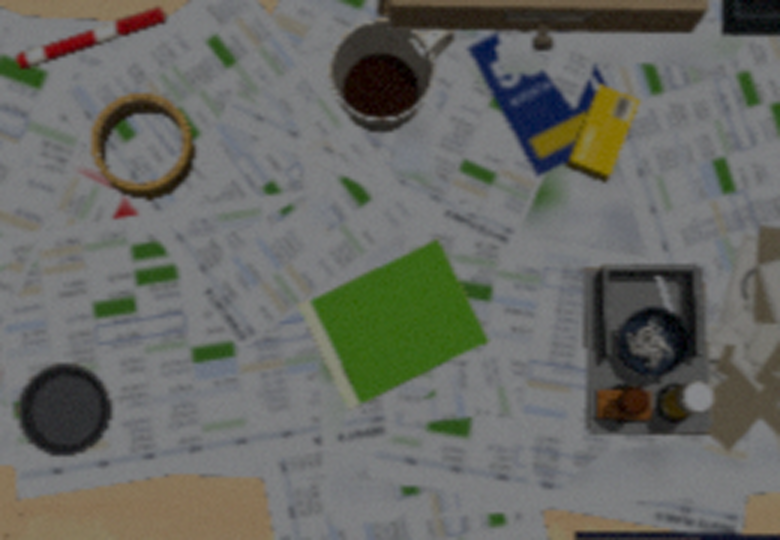

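Run:
```python
from h import *
def rect(Q,n):
    r=cv2.minAreaRect(Q[:,:2].astype(np.float32));print(n,len(Q),np.round(r[0],1),np.round(r[1],1),round(r[2],2), 'z',np.median(Q[:,2]).round(1))
A=[]
for n in ["top","scene"]:
    d=np.load(f"pics/{n}0.npy");P=pts(n,d);im=cv2.imread(f"pics/{n}0.png")
    P[d==0]=1e5
    x,y,z=P[...,0],P[...,1],P[...,2]
    t=(abs(x-545)<100)&(abs(y+255)<90)
    rect(P[t&(z>3)&(z<45)],n+" tidy")
    rect(P[t&(z>34)&(z<45)&(x>530)],n+" walls/rim")
    g=t&(z>84); rect(P[g],n+" glue top"); print(P[g].mean(0).round(1))
    g=t&(z>55)&(z<75)&(y>-250); rect(P[g],n+" stamp top"); print(np.median(P[g],0).round(1))
    hsv=cv2.cvtColor(im,cv2.COLOR_BGR2HSV)
    g=(abs(x-570)<120)&(abs(y+29)<120)&(z>5)&(z<16); rect(P[g],n+" pad")
    g=(abs(x-495)<70)&(abs(y-265)<70)&(z>12)&(z<25); rect(P[g],n+" dish rim")
    Q=P[g]; c=np.linalg.lstsq(np.c_[2*Q[:,:2],np.ones(len(Q))],(Q[:,:2]**2).sum(1),rcond=None)[0]; print(c[:2])
```

```text
top tidy 3061 [ 545.  -254.9] [179.7 199.8] 89.94 z 6.7
top walls/rim 254 [ 581.1 -253.9] [97.8 87.1] 1.79 z 39.5
top glue top 102 [ 508.  -280.5] [26.4 25.9] 87.81 z 95.9
[ 508.  -279.5   95.6]
top stamp top 80 [ 505.4 -231.8] [23.5 24.2] 0.87 z 68.5
[ 506.  -230.1   68.5]
top pad 3308 [570.1 -28. ] [239.  239.7] 0.57 z 8.7
top dish rim 251 [479.8 264.6] [112.8  82.7] 15.55 z 17.9
[492.5939966  267.65204032]
scene tidy 1526 [ 544.6 -255.7] [178.8 198.3] 89.62 z 16.9
scene walls/rim 226 [ 580.3 -257.6] [97.6 90.4] 2.02 z 37.9
scene glue top 70 [ 503.  -282.8] [25.9 27.1] 1.32 z 93.9
[ 501.9 -280.6   92.9]
scene stamp top 64 [ 500.9 -233.1] [22.1 23.3] 84.44 z 66.9
[ 498.8 -231.    66.9]
scene pad 1517 [576.5 -15.5] [208.6 239.6] 78.32 z 8.7
scene dish rim 239 [491.5 265.2] [81.7 83.2] 36.1 z 15.7
[490.4026214  265.52252077]
```

```bash
cat >> h.py <<'E'
def go(target,a=90,n=0):
    """print shift in tool axes (m) and turn units for target TCP xyz (mm) and yaw a deg"""
    s=get_state();M=R.from_quat(s["orientation"])
    t=np.radians(a);G=R.from_matrix(np.array([[np.cos(t),np.sin(t),0],[np.sin(t),-np.cos(t),0],[0,0,-1]]).T.dot(np.eye(3)) if 0 else np.column_stack([[np.cos(t),np.sin(t),0],[np.sin(t),-np.cos(t),0],[0,0,-1]]))
    sh=M.inv().apply(np.array(target)-s["tool_pos"])/1000
    rv=np.degrees((M.inv()*G).as_rotvec())/6
    print("t",round(s["time_s"],2),"pos",s["tool_pos"].round(1),"F",s["force"].round(1),"open",round(s["opening"],1))
    print("shift",sh.round(4),"turn",rv.round(3),"minrows",np.linalg.norm(sh)/.0625,np.linalg.norm(rv)*6/10.7)
    return sh,rv
E
python3 - <<'E'
from h import *
sh,rv=go([530,-255,292]);
for i in range(1,13): print(np.r_[sh*i/12,rv*i/12].round(3).tolist())
E
```

```text
t 0.1 pos [ 145.4 -633.1  291.3] F [ 0.8 -0.2 -0.2] open 87.3
shift [ 4.595e-01 -2.824e-01 -3.000e-04] turn [-1.5000e-02 -1.1000e-02 -1.2844e+01] minrows 8.629533614616102 7.20201038477078
[0.038, -0.024, -0.0, -0.001, -0.001, -1.07]
[0.077, -0.047, -0.0, -0.002, -0.002, -2.141]
[0.115, -0.071, -0.0, -0.004, -0.003, -3.211]
[0.153, -0.094, -0.0, -0.005, -0.004, -4.281]
[0.191, -0.118, -0.0, -0.006, -0.004, -5.351]
[0.23, -0.141, -0.0, -0.007, -0.005, -6.422]
[0.268, -0.165, -0.0, -0.009, -0.006, -7.492]
[0.306, -0.188, -0.0, -0.01, -0.007, -8.562]
[0.345, -0.212, -0.0, -0.011, -0.008, -9.633]
[0.383, -0.235, -0.0, -0.012, -0.009, -10.703]
[0.421, -0.259, -0.0, -0.013, -0.01, -11.773]
[0.459, -0.282, -0.0, -0.015, -0.011, -12.844]
```

send_rows:
  increments:
    - [0.038,-0.024,0,0,0,-1.07]
    - [0.077,-0.047,0,0,0,-2.14]
    - [0.115,-0.071,0,0,0,-3.21]
    - [0.153,-0.094,0,0,0,-4.28]
    - [0.191,-0.118,0,0,0,-5.35]
    - [0.23,-0.141,0,0,0,-6.42]
    - [0.268,-0.165,0,0,0,-7.49]
    - [0.306,-0.188,0,0,0,-8.56]
    - [0.345,-0.212,0,0,0,-9.63]
    - [0.383,-0.235,0,0,0,-10.7]
    - [0.421,-0.259,0,0,0,-11.77]
    - [0.459,-0.282,0,0,0,-12.84]
    - [0.459,-0.282,0,0,0,-12.84]
    - [0.459,-0.282,0,0,0,-12.84]
    - [0.459,-0.282,0,0,0,-12.84]
    - [0.459,-0.282,0,0,0,-12.84]
  hand: -1

```text
time_s: 2.1
tool_pos: [529.0, -257.0, 292.2]
orientation: [0.708, 0.706, -0.0, 0.0]
force: [-0.9, 1.0, 0.4]
opening: 86.9
```

```bash
cat >> h.py <<'E'
def wrist(tag):
    s=get_state();T=(s["tool_pos"],s["orientation"])
    im,d=read_camera("wrist");im=np.ascontiguousarray(im[:,:,::-1])
    cv2.imwrite(f"pics/{tag}.png",im);np.savez(f"pics/{tag}.npz",d=d,p=T[0],q=T[1])
    P=pts("wrist",d,T);P[d==0]=1e5
    return im,d,P,T
E
python3 - <<'E'
from h import *
im,d,P,T=wrist("w1");go([530,-255,292]);print(get_state()["joints"].round(2))
E
```

```text
t 2.15 pos [ 529.1 -256.8  292.3] F [ 0.   0.1 -0.2] open 87.5
shift [0.0019 0.0009 0.0003] turn [-0.002  0.004 -0.022] minrows 0.033181705903905886 0.01256502224036736
[ 0.87  0.23 -0.54  1.6   0.12  1.35  0.31]
```

View pics/w1.png

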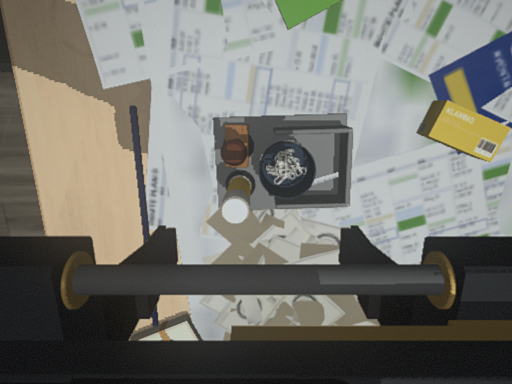

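Run:
```python
from h import *
z=np.load("pics/w1.npz");d=z["d"];T=(z["p"],z["q"]);P=pts("wrist",d,T);P[d==0]=1e5
im=cv2.imread("pics/w1.png")
x,y,h=P[...,0],P[...,1],P[...,2]
v,u=np.mgrid[0:384,0:512]
roi=(u>200)&(u<365)&(v>95)&(v<222)
def rect(g,n):
    Q=P[g];r=cv2.minAreaRect(Q[:,:2].astype(np.float32));print(n,len(Q),np.round(r[0],1),np.round(r[1],1),round(r[2],2),'z',np.median(Q[:,2]).round(1))
def circ(g,n):
    Q=P[g];c=np.linalg.lstsq(np.c_[2*Q[:,:2],np.ones(len(Q))],(Q[:,:2]**2).sum(1),rcond=None)[0];print(n,len(Q),c[:2].round(1),np.sqrt(c[2]+c[:2]@c[:2]).round(1),"mean",Q.mean(0).round(1))
desk=(u>370)&(u<400)&(v>150)&(v<220);print("desk z",np.median(h[desk]))
m=(roi&(h>3)&(h<46)).astype(np.uint8)
n,l,st,c=cv2.connectedComponentsWithStats(m);k=1+st[1:,4].argmax();rect(l==k,"tidy")
rect(roi&(h>36)&(h<43)&((x>605)|(y>-219)|(y<-294)),"walls")
circ(roi&(h>88),"gluetop"); rect(roi&(h>88),"gluetop")
circ(roi&(h>60)&(h<76)&(y>-250),"stamptop");rect(roi&(h>60)&(h<76)&(y>-250),"st")
rect(roi&(h>13)&(h<22)&(y>-250)&(x<525)&(x>480),"stampbase")
R_=roi&(h>35)&(h<46)&(x<597)&(x>520)&(y<-223)&(y>-289);circ(R_,"rim")
print("max h in tub", h[(abs(x-555)<22)&(abs(y+255)<22)&roi].max())
hsv=cv2.cvtColor(im,cv2.COLOR_BGR2HSV)
# pad from top cam by colour
d=np.load("pics/top0.npy");P=pts("top",d);im=cv2.imread("pics/top0.png");hsv=cv2.cvtColor(im,cv2.COLOR_BGR2HSV)
g=((hsv[...,0]>45)&(hsv[...,0]<75)&(hsv[...,1]>150)).astype(np.uint8)
n,l,st,c=cv2.connectedComponentsWithStats(g);k=1+st[1:,4].argmax();rect(l==k,"pad green")
```

```text
desk z 2.3736636119105015
tidy 12479 [ 557.7 -263.3] [193.6 136.8] 4.92 z 6.1
walls 1096 [ 588.4 -254.6] [82. 86.] 1.47 z 39.8
gluetop 743 [49396.6 50710.9] 70640.8 mean [12023.7 11327.6 11659. ]
gluetop 743 [50253.8 49850. ] [1.412758e+05 2.680000e+01] 45.22 z 96.0
stamptop 571 [ 505.7 -232. ] 9.2 mean [ 505.9 -231.5   67.7]
st 571 [ 505.2 -232.5] [25.7 25.7] 89.13 z 68.8
stampbase 415 [ 505.4 -229.3] [41.  24.6] 89.35 z 17.4
rim 383 [ 559.8 -255.8] 29.9 mean [ 562.2 -261.3   39.6]
max h in tub 42.65700922062672
pad green 1513 [549.9  -9.7] [141.6 224.9] 52.84 z 10.6
```

Run:
```python
from h import *
z=np.load("pics/w1.npz");d=z["d"];T=(z["p"],z["q"]);P=pts("wrist",d,T)
v,u=np.mgrid[0:384,0:512]
g=(u>200)&(u<270)&(v>170)&(v<225)&(d>0)&(P[...,2]>90)
r=cv2.minEnclosingCircle(P[g][:,:2].astype(np.float32));print("glue",r,P[g].mean(0),P[g][:,2].max())
d=np.load("pics/top0.npy");P=pts("top",d);im=cv2.imread("pics/top0.png");hsv=cv2.cvtColor(im,cv2.COLOR_BGR2HSV)
v,u=np.mgrid[0:384,0:512]
g=((hsv[...,0]>45)&(hsv[...,0]<75)&(hsv[...,1]>150)&(u>238)&(u<306)&(v>185)&(v<248))
r=cv2.minAreaRect(P[g][:,:2].astype(np.float32));print("pad",r)
go([507.5,-280,200],91.5)
```

```text
glue ((507.4545593261719, -281.2643127441406), 13.85885238647461) [ 507.74415979 -279.94980032   95.55310862] 98.25002738796084
pad ((549.886962890625, -9.710845947265625), (141.631591796875, 224.8542938232422), 52.84473419189453)
t 2.15 pos [ 529.1 -256.8  292.3] F [ 0.   0.1 -0.2] open 87.5
shift [-0.0232 -0.0215  0.0923] turn [-0.002  0.004 -0.272] minrows 1.5609219910826981 0.1525158263570145
```

send_rows:
  increments:
    - [-0.0232,-0.0215,0.03,0,0,-0.27]
    - [-0.0232,-0.0215,0.06,0,0,-0.27]
    - [-0.0232,-0.0215,0.09,0,0,-0.27]
    - [-0.0232,-0.0215,0.11,0,0,-0.27]
    - [-0.0232,-0.0215,0.13,0,0,-0.27]
    - [-0.0232,-0.0215,0.15,0,0,-0.27]
    - [-0.0232,-0.0215,0.163,0,0,-0.27]
    - [-0.0232,-0.0215,0.163,0,0,-0.27]
    - [-0.0232,-0.0215,0.163,0,0,-0.27]

```text
time_s: 3.28
tool_pos: [508.7, -279.3, 129.9]
orientation: [0.697, 0.717, 0.0, 0.001]
force: [-0.1, 0.2, 0.4]
opening: 87.0
```

Run:
```python
from h import *
im,d,P,T=wrist("w2");go([507.5,-280,129],91.5)
```

```text
t 3.33 pos [ 508.8 -279.3  130.1] F [ 0.5 -0.3 -0.7] open 87.2
shift [-0.0006 -0.0013  0.0011] turn [0.013 0.009 0.017] minrows 0.029430674312061013 0.012646257090047032
```

View pics/w2.png

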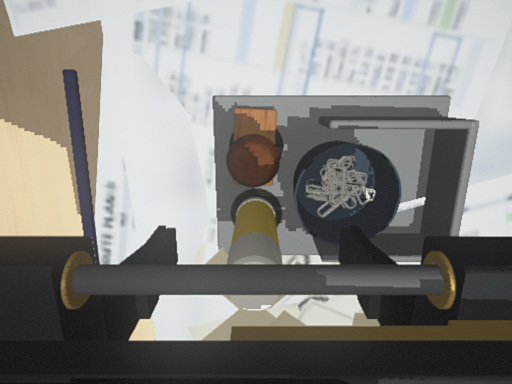

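send_rows:
  increments:
    - [0,-0.001,0.001,0,0,0]
    - [0,-0.001,0.001,0,0,0]
    - [0,-0.001,0.001,0,0,0]
    - [0,-0.001,0.001,0,0,0]
    - [0,-0.001,0.001,0,0,0]
    - [0,-0.001,0.001,0,0,0]
    - [0,-0.001,0.001,0,0,0]
    - [0,-0.001,0.001,0,0,0]
  hand: 1
  squeeze: 12

```text
time_s: 4.32
tool_pos: [507.2, -279.1, 128.2]
orientation: [0.697, 0.717, -0.0, -0.0]
force: [-0.6, 0.6, 0.4]
opening: 27.0
```

Run:
```python
from h import *
go([507.5,-280,260],91.5);go([590,-58,260],91.5)
```

```text
t 4.33 pos [ 507.2 -279.1  128.2] F [-0.6  0.6  0.4] open 27.0
shift [-0.0009  0.0003 -0.1318] turn [-0.001  0.001  0.017] minrows 2.1083768918345296 0.00929362874100458
t 4.33 pos [ 507.2 -279.1  128.2] F [-0.6  0.6  0.4] open 27.0
shift [ 0.2187  0.089  -0.1318] turn [-0.001  0.001  0.017] minrows 4.326654468989533 0.00929362874100458
```

send_rows:
  increments:
    - [0,0,-0.03,0,0,0]
    - [0,0,-0.06,0,0,0]
    - [0,0,-0.09,0,0,0]
    - [0.03,0.012,-0.1,0,0,0]
    - [0.07,0.028,-0.1,0,0,0]
    - [0.11,0.045,-0.1,0,0,0]
    - [0.15,0.061,-0.1,0,0,0]
    - [0.19,0.077,-0.1,0,0,0]
    - [0.219,0.089,-0.1,0,0,0]
    - [0.219,0.089,-0.09,0,0,0]
    - [0.219,0.089,-0.07,0,0,0]
    - [0.219,0.089,-0.05,0,0,0]
    - [0.219,0.089,-0.03,0,0,0]
    - [0.219,0.089,-0.02,0,0,0]
    - [0.219,0.089,-0.015,0,0,0]
    - [0.219,0.089,-0.015,0,0,0]
    - [0.219,0.089,-0.015,0,0,0]

```text
time_s: 6.45
tool_pos: [590.5, -57.7, 143.9]
orientation: [0.697, 0.717, 0.0, 0.001]
force: [0.8, 0.5, -0.2]
opening: 27.3
```

Run:
```python
from h import *
im,d,P,T=wrist("w3");go([590,-58,134.2],91.5)
```

```text
t 6.5 pos [590.5 -57.7 144. ] F [-0.6 -0.2 -0.1] open 27.4
shift [-0.0003 -0.0006  0.0098] turn [0.012 0.004 0.017] minrows 0.15661218870314358 0.01186272538745645
```

View pics/w3.png

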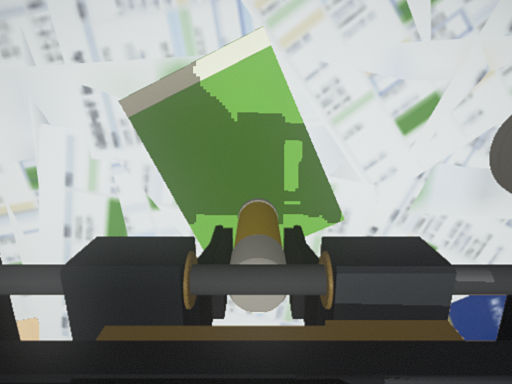

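Run:
```python
from h import *
z=np.load("pics/w3.npz");d=z["d"];T=(z["p"],z["q"]);P=pts("wrist",d,T)
for u,v in [(123,103),(263,32),(339,216),(200,200)]: print((u,v),P[v,u].round(1))
```

```text
(123, 103) [500.3  12.7  10.4]
(263, 32) [591.5  58.3   9.5]
(339, 216) [650.8 -62.8  10.1]
(200, 200) [549.7 -53.2  10.3]
```

send_rows:
  increments:
    - [0,0,0.005,0,0,0]
    - [0,0,0.008,0,0,0]
    - [0,0,0.0095,0,0,0]
    - [0,0,0.0095,0,0,0]
    - [0,0,0.0095,0,0,0]
    - [0,0,0.0095,0,0,0]

```text
time_s: 7.25
tool_pos: [590.1, -57.8, 133.8]
orientation: [0.697, 0.717, -0.0, 0.0]
force: [-1.3, -0.4, 1.4]
opening: 27.3
```

send_rows:
  increments:
    - [0,0,0,0,0,0]
    - [0,0,0,0,0,0]
    - [0,0,0,0,0,0]
    - [0,0,0,0,0,0]
    - [0,0,0,0,0,0]
    - [0,0,0,0,0,0]
    - [0,0,0,0,0,0]
    - [0,0,0,0,0,0]
    - [0,0,-0.03,0,0,0]
    - [0,0,-0.06,0,0,0]
    - [0,0,-0.09,0,0,0]
    - [0,0,-0.12,0,0,0]
    - [0,0,-0.12,0,0,0]
  hand: -1

```text
time_s: 8.88
tool_pos: [591.5, -57.6, 256.4]
orientation: [0.697, 0.717, 0.001, 0.002]
force: [-0.2, -0.4, -0.0]
opening: 86.8
```

Run:
```python
from h import *
im,d,P,T=wrist("w4");go([505.6,-232,250],91.5)
```

```text
t 8.93 pos [590.5 -57.7 254.6] F [ 0.1  0.3 -0.3] open 87.0
shift [-0.1719 -0.0898  0.0045] turn [0.019 0.007 0.017] minrows 3.1036632981441974 0.014726342962679403
```

View pics/w4.png

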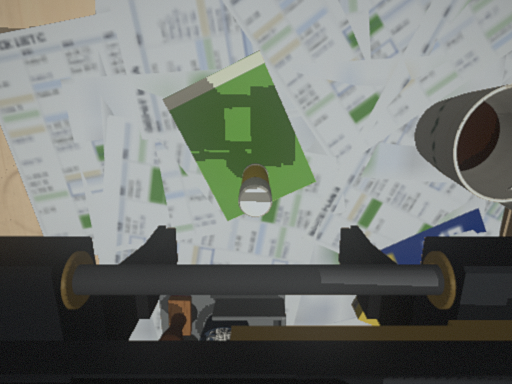

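send_rows:
  increments:
    - [-0.04,-0.022,0.001,0,0,0]
    - [-0.085,-0.045,0.002,0,0,0]
    - [-0.13,-0.068,0.003,0,0,0]
    - [-0.172,-0.09,0.004,0,0,0]
    - [-0.172,-0.09,0.03,0,0,0]
    - [-0.172,-0.09,0.06,0,0,0]
    - [-0.172,-0.09,0.09,0,0,0]
    - [-0.172,-0.09,0.1,0,0,0]
    - [-0.172,-0.09,0.1,0,0,0]
    - [-0.172,-0.09,0.1,0,0,0]

```text
time_s: 10.18
tool_pos: [505.6, -232.3, 154.7]
orientation: [0.697, 0.717, 0.0, 0.001]
force: [0.1, 0.3, -0.4]
opening: 87.0
```

Run:
```python
from h import *
im,d,P,T=wrist("w5");go([505.6,-232,116],91.5)
v,u=np.mgrid[0:384,0:512]
g=(d>0)&(abs(P[...,0]-506)<30)&(abs(P[...,1]+232)<30)&(P[...,2]>66)&(P[...,2]<78)
print(cv2.minEnclosingCircle(P[g][:,:2].astype(np.float32)),P[g].mean(0))
```

```text
t 10.22 pos [ 505.7 -232.4  155. ] F [-0.   0.4 -0.2] open 87.0
shift [ 0.0005 -0.0001  0.039 ] turn [0.018 0.011 0.017] minrows 0.623593614760434 0.015148771964783684
((505.2303771972656, -232.29051208496094), 11.570196151733398) [ 505.31770639 -231.40279616   69.1942617 ]
```

View pics/w5.png

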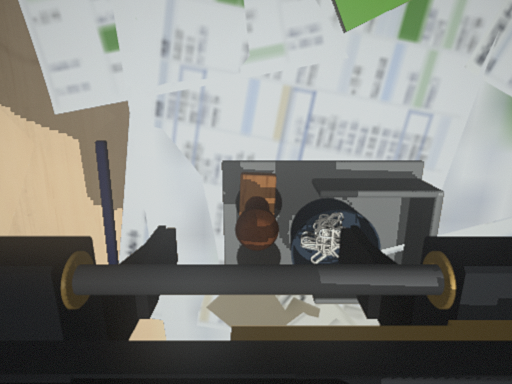

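send_rows:
  increments:
    - [0,0,0.015,0,0,0]
    - [0,0,0.03,0,0,0]
    - [0,0,0.0385,0,0,0]
    - [0,0,0.0385,0,0,0]
    - [0,0,0.0385,0,0,0]

```text
time_s: 10.85
tool_pos: [505.1, -232.2, 115.4]
orientation: [0.697, 0.717, 0.0, 0.0]
force: [0.3, -0.7, 0.8]
opening: 86.7
```

send_rows:
  increments:
    - [0,0,0,0,0,0]
    - [0,0,0,0,0,0]
    - [0,0,0,0,0,0]
    - [0,0,0,0,0,0]
    - [0,0,0,0,0,0]
    - [0,0,0,0,0,0]
    - [0,0,0,0,0,0]
    - [0,0,0,0,0,0]
  hand: 1
  squeeze: 15

```text
time_s: 11.85
tool_pos: [505.0, -232.2, 115.3]
orientation: [0.697, 0.717, 0.0, 0.0]
force: [1.1, -0.7, -0.4]
opening: 23.9
```

Run:
```python
from h import *
go([561,4,116],91.5)
```

```text
t 11.85 pos [ 505.  -232.2  115.3] F [ 1.1 -0.7 -0.4] open 23.9
shift [ 0.2345  0.0626 -0.0008] turn [0.001 0.001 0.016] minrows 3.883907675379495 0.00924261262095931
```

send_rows:
  increments:
    - [0,0,-0.03,0,0,0]
    - [0,0,-0.06,0,0,0]
    - [0,0,-0.09,0,0,0]
    - [0.03,0.008,-0.11,0,0,0]
    - [0.075,0.02,-0.11,0,0,0]
    - [0.12,0.032,-0.11,0,0,0]
    - [0.165,0.044,-0.11,0,0,0]
    - [0.205,0.055,-0.11,0,0,0]
    - [0.2345,0.0625,-0.11,0,0,0]
    - [0.2345,0.0625,-0.1,0,0,0]
    - [0.2345,0.0625,-0.08,0,0,0]
    - [0.2345,0.0625,-0.06,0,0,0]
    - [0.2345,0.0625,-0.04,0,0,0]
    - [0.2345,0.0625,-0.025,0,0,0]
    - [0.2345,0.0625,-0.015,0,0,0]
    - [0.2345,0.0625,-0.015,0,0,0]
    - [0.2345,0.0625,-0.015,0,0,0]

```text
time_s: 13.98
tool_pos: [561.3, 4.1, 130.8]
orientation: [0.697, 0.717, 0.0, 0.0]
force: [-0.1, -0.1, -0.0]
opening: 24.2
```

Run:
```python
from h import *
im,d,P,T=wrist("w6");go([561,4,121],91.5)
```

```text
t 14.03 pos [561.4   4.1 131. ] F [ 0.4 -0.1  0.1] open 24.1
shift [-0.0001 -0.0004  0.01  ] turn [0.014 0.002 0.018] minrows 0.16002483204615156 0.012629980684223411
```

View pics/w6.png

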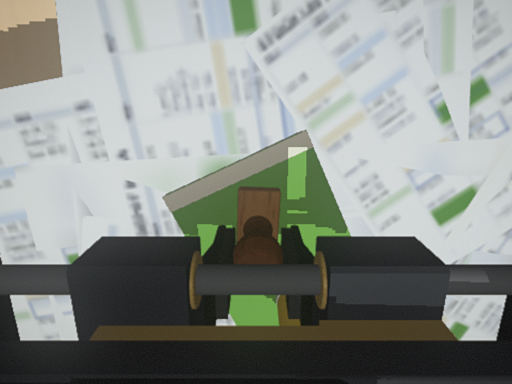

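send_rows:
  increments:
    - [0,0,0.005,0,0,0]
    - [0,0,0.008,0,0,0]
    - [0,0,0.0095,0,0,0]
    - [0,0,0.0095,0,0,0]
    - [0,0,0.0095,0,0,0]
    - [0,0,0.0095,0,0,0]

```text
time_s: 14.78
tool_pos: [560.9, 3.9, 120.8]
orientation: [0.697, 0.717, 0.0, 0.0]
force: [-0.8, 0.6, 1.0]
opening: 24.0
```

send_rows:
  increments:
    - [0,0,0,0,0,0]
    - [0,0,0,0,0,0]
    - [0,0,0,0,0,0]
    - [0,0,0,0,0,0]
    - [0,0,0,0,0,0]
    - [0,0,0,0,0,0]
    - [0,0,0,0,0,0]
    - [0,0,0,0,0,0]
    - [0,0,-0.03,0,0,0]
    - [0,0,-0.06,0,0,0]
    - [0,0,-0.09,0,0,0]
    - [0,0,-0.13,0,0,0]
    - [0,0,-0.13,0,0,0]
    - [0,0,-0.13,0,0,0]
  hand: -1

```text
time_s: 16.52
tool_pos: [560.5, 3.9, 250.3]
orientation: [0.697, 0.717, -0.0, -0.0]
force: [0.1, -0.6, 0.1]
opening: 87.2
```

Run:
```python
from h import *
im,d,P,T=wrist("w7");go([560.5,-255.5,250],91.5)
for c,lo,hi in [((590,-58),95,106),((561,4),70,80)]:
    g=(d>0)&(abs(P[...,0]-c[0])<30)&(abs(P[...,1]-c[1])<30)&(P[...,2]>lo)&(P[...,2]<hi)
    print(g.sum(),cv2.minEnclosingCircle(P[g][:,:2].astype(np.float32)),P[g].mean(0))
```

```text
t 16.57 pos [560.2   3.8 249.7] F [-0.4 -0.1 -0.2] open 87.4
shift [-0.2592 -0.0069 -0.0003] turn [-0.017  0.001  0.016] minrows 4.149118433898474 0.012908296539497356
116 ((589.7164306640625, -51.1129035949707), 10.328492164611816) [589.55326042 -47.96010217  98.41417694]
583 ((561.1087646484375, 3.3869853019714355), 12.187983512878418) [561.09594334   4.48509238  74.43195374]
```

View pics/w7.png

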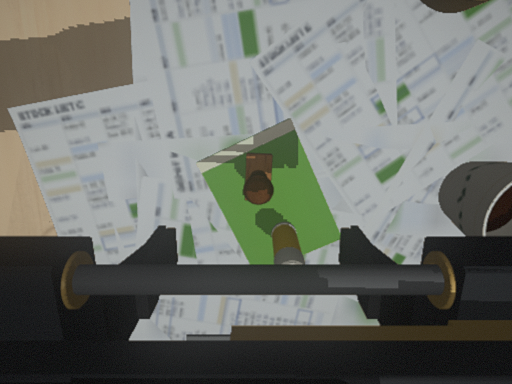

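send_rows:
  increments:
    - [-0.05,-0.0015,0,0,0,0]
    - [-0.1,-0.003,0,0,0,0]
    - [-0.15,-0.004,0,0,0,0]
    - [-0.2,-0.0055,0,0,0,0]
    - [-0.24,-0.0065,0,0,0,0]
    - [-0.2592,-0.007,0.02,0,0,0]
    - [-0.2592,-0.007,0.05,0,0,0]
    - [-0.2592,-0.007,0.08,0,0,0]
    - [-0.2592,-0.007,0.1,0,0,0]
    - [-0.2592,-0.007,0.1,0,0,0]
    - [-0.2592,-0.007,0.1,0,0,0]
  hand: -0.79

```text
time_s: 17.95
tool_pos: [561.7, -255.0, 151.4]
orientation: [0.697, 0.717, 0.0, 0.001]
force: [0.9, 0.5, 0.3]
opening: 77.6
```

Run:
```python
from h import *
im,d,P,T=wrist("w8")
x,y,h=P[...,0],P[...,1],P[...,2]
v,u=np.mgrid[0:384,0:512]
g=(d>0)&(v<235)&(h>37)&(h<46)&(np.hypot(x-560,y+256)<33)
Q=P[g]
def f(Q):
    c=np.linalg.lstsq(np.c_[2*Q[:,:2],np.ones(len(Q))],(Q[:,:2]**2).sum(1),rcond=None)[0];return c[:2],np.sqrt(c[2]+c[:2]@c[:2])
c,r=f(Q);print(len(Q),c,r,cv2.minEnclosingCircle(Q[:,:2].astype(np.float32)))
go([560.5,-255.5,91],91.5)
```

```text
492 [ 560.08167431 -255.54498746] 29.73222038558559 ((560.109619140625, -255.91802978515625), 30.927112579345703)
t 18.0 pos [ 561.9 -255.3  152. ] F [-0.2  0.2  0.8] open 77.4
shift [-0.0001 -0.0016  0.061 ] turn [0.019 0.009 0.02 ] minrows 0.9756927007241181 0.016150431101845202
```

View pics/w8.png

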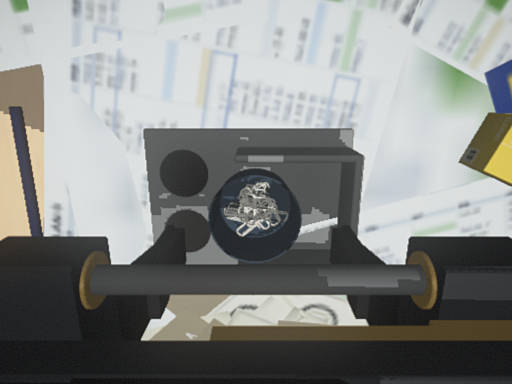

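send_rows:
  increments:
    - [0,-0.001,0.02,0,0,0]
    - [0,-0.001,0.035,0,0,0]
    - [0,-0.001,0.05,0,0,0]
    - [0,-0.001,0.06,0,0,0]
    - [0,-0.001,0.06,0,0,0]
    - [0,-0.001,0.06,0,0,0]

```text
time_s: 18.75
tool_pos: [560.5, -255.4, 91.1]
orientation: [0.697, 0.717, 0.0, 0.0]
force: [0.3, -0.2, 0.2]
opening: 78.1
```

Run:
```python
from h import *
go([560.1,-255.6,91],91.5)
z=np.load("pics/w8.npz");d=z["d"];T=(z["p"],z["q"]);P=pts("wrist",d,T)
for m in [(184,173),(187,230)]: print(P[m[1],m[0]])
```

```text
t 18.75 pos [ 560.5 -255.4   91.1] F [ 0.3 -0.2  0.2] open 78.1
shift [-0.0002 -0.0004  0.0001] turn [0.007 0.003 0.017] minrows 0.006649397967524121 0.010316140205551267
[ 507.18040618 -234.10126345    4.78815813]
[ 508.19796516 -279.17731158    5.88819728]
```

send_rows:
  increments:
    - [0,0,0,0,0,0]
    - [0,0,0,0,0,0]
    - [0,0,0,0,0,0]
    - [0,0,0,0,0,0]
    - [0,0,0,0,0,0]
    - [0,0,0,0,0,0]
    - [0,0,0,0,0,0]
  hand: 1
  squeeze: 15

```text
time_s: 19.62
tool_pos: [560.3, -255.5, 91.1]
orientation: [0.697, 0.717, 0.0, 0.0]
force: [-1.0, 0.2, 4.4]
opening: 60.5
```

Run:
```python
from h import *
go([560.1,-255.6,91],91.5)
go([560.1,-255.6,211],91.5)
go([491,266,211],91.5)
```

```text
t 19.62 pos [ 560.3 -255.5   91.1] F [-1.   0.2  4.4] open 60.5
shift [-0.0001 -0.0002  0.0001] turn [0.004 0.004 0.016] minrows 0.0038643922096953938 0.009470801591870718
t 19.62 pos [ 560.3 -255.5   91.1] F [-1.   0.2  4.4] open 60.5
shift [-2.000e-04 -1.000e-04 -1.199e-01] turn [0.004 0.004 0.016] minrows 1.9184292345159555 0.009470801591870718
t 19.62 pos [ 560.3 -255.5   91.1] F [-1.   0.2  4.4] open 60.5
shift [ 0.5231 -0.0547 -0.1201] turn [0.004 0.004 0.016] minrows 8.632538193025432 0.009470801591870718
```

send_rows:
  increments:
    - [0,0,-0.02,0,0,0]
    - [0,0,-0.04,0,0,0]
    - [0,0,-0.07,0,0,0]
    - [0,0,-0.1,0,0,0]
    - [0,0,-0.13,0,0,0]
    - [0.03,-0.004,-0.14,0,0,0]
    - [0.07,-0.009,-0.14,0,0,0]
    - [0.11,-0.014,-0.14,0,0,0]
    - [0.15,-0.019,-0.14,0,0,0]
    - [0.19,-0.025,-0.14,0,0,0]
    - [0.23,-0.03,-0.14,0,0,0]
    - [0.27,-0.035,-0.14,0,0,0]
    - [0.31,-0.04,-0.14,0,0,0]
    - [0.35,-0.045,-0.14,0,0,0]
    - [0.39,-0.051,-0.14,0,0,0]
    - [0.42,-0.0547,-0.14,0,0,0]
    - [0.42,-0.0547,-0.14,0,0,0]
    - [0.42,-0.0547,-0.14,0,0,0]

```text
time_s: 21.88
tool_pos: [494.0, 162.2, 231.3]
orientation: [0.697, 0.717, -0.0, 0.001]
force: [1.1, -1.2, -0.5]
opening: 60.3
```

Run:
```python
from h import *
im,d,P,T=wrist("w9")
x,y,h=P[...,0],P[...,1],P[...,2]
g=(d>0)&(h>14)&(h<24)&(np.hypot(x-491,y-266)<50);Q=P[g]
c=np.linalg.lstsq(np.c_[2*Q[:,:2],np.ones(len(Q))],(Q[:,:2]**2).sum(1),rcond=None)[0];print(len(Q),c[:2],cv2.minEnclosingCircle(Q[:,:2].astype(np.float32)),np.median(Q[:,2]))
go([491,266,231],91.5)
```

```text
2196 [493.24315586 267.85792148] ((493.30523681640625, 268.1640625), 41.956565856933594) 17.41249603878562
t 21.93 pos [494.1 161.7 231.2] F [-0.5  0.  -1. ] open 59.9
shift [ 1.043e-01 -4.000e-04  1.000e-04] turn [0.007 0.01  0.001] minrows 1.6693645976139826 0.006893581487205088
```

View pics/w9.png

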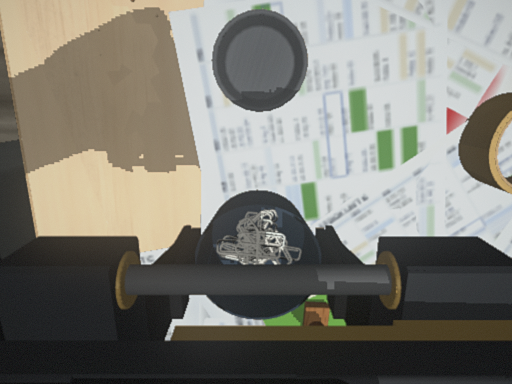

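send_rows:
  increments:
    - [0.03,0.0005,0,0,0,0]
    - [0.06,0.001,0,0,0,0]
    - [0.09,0.0015,0,0,0,0]
    - [0.1058,0.0017,0,0,0,0]
    - [0.1058,0.0017,0.03,0,0,0]
    - [0.1058,0.0017,0.06,0,0,0]
    - [0.1058,0.0017,0.09,0,0,0]
    - [0.1058,0.0017,0.11,0,0,0]
    - [0.1058,0.0017,0.118,0,0,0]
    - [0.1058,0.0017,0.118,0,0,0]
    - [0.1058,0.0017,0.118,0,0,0]
    - [0.1058,0.0017,0.118,0,0,0]

```text
time_s: 23.42
tool_pos: [493.0, 269.1, 113.6]
orientation: [0.697, 0.717, 0.001, 0.0]
force: [-0.3, 0.6, 0.1]
opening: 60.1
```

Run:
```python
from h import *
im,d,P,T=wrist("w10")
go([493,267.7,91.5],91.5)
```

```text
t 23.48 pos [492.8 269.  113.5] F [-0.  -0.  -0.8] open 60.3
shift [-0.0013  0.0001  0.022 ] turn [ 0.013 -0.002  0.016] minrows 0.35233812363928385 0.011415304810579063
```

View pics/w10.png

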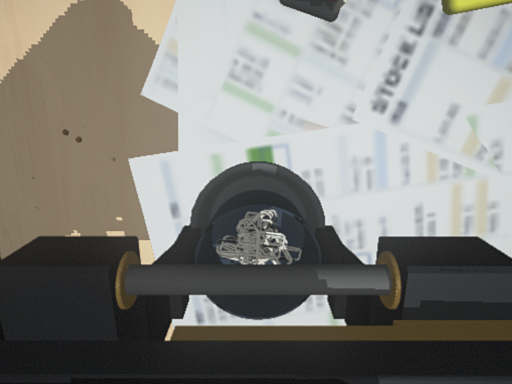

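Tub centred over the dish (dish columns 190–325, tub 197–320). Lowering slowly.

send_rows:
  increments:
    - [-0.001,0,0.006,0,0,0]
    - [-0.001,0,0.012,0,0,0]
    - [-0.001,0,0.016,0,0,0]
    - [-0.001,0,0.019,0,0,0]
    - [-0.001,0,0.021,0,0,0]
    - [-0.001,0,0.021,0,0,0]
    - [-0.001,0,0.021,0,0,0]

```text
time_s: 24.35
tool_pos: [492.5, 267.8, 91.8]
orientation: [0.697, 0.717, 0.0, 0.0]
force: [-0.2, 0.7, -0.6]
opening: 60.2
```

Run:
```python
from h import *
go([493,267.7,91.5],91.5)
```

```text
t 24.35 pos [492.5 267.8  91.8] F [-0.2  0.7 -0.6] open 60.2
shift [-0.0002  0.0005  0.0003] turn [ 0.002 -0.     0.017] minrows 0.009713601595421164 0.009458418619294634
```

send_rows:
  increments:
    - [0,0,0.0005,0,0,0]
    - [0,0,0.0005,0,0,0]
    - [0,0,0.0005,0,0,0]
    - [0,0,0.0005,0,0,0]
    - [0,0,0.0005,0,0,0]
    - [0,0,0.0005,0,0,0]
    - [0,0,-0.03,0,0,0]
    - [0,0,-0.06,0,0,0]
    - [0,0,-0.09,0,0,0]
    - [0,0,-0.12,0,0,0]
    - [-0.04,0,-0.16,0,0,0]
    - [-0.08,0,-0.17,0,0,0]
    - [-0.08,0,-0.17,0,0,0]
    - [-0.08,0,-0.17,0,0,0]
  hand: -1

```text
time_s: 26.1
tool_pos: [494.4, 188.2, 261.6]
orientation: [0.697, 0.717, 0.0, -0.0]
force: [-0.2, 0.5, 0.2]
opening: 87.2
```

Run:
```python
from h import *
im,d,P,T=wrist("w11")
x,y,h=P[...,0],P[...,1],P[...,2]
r=np.hypot(x-493,y-268)
g=(d>0)&(h>36)&(h<48)&(r<34);Q=P[g]
c=np.linalg.lstsq(np.c_[2*Q[:,:2],np.ones(len(Q))],(Q[:,:2]**2).sum(1),rcond=None)[0];print(len(Q),c[:2],cv2.minEnclosingCircle(Q[:,:2].astype(np.float32)),np.median(Q[:,2]))
rim=Q[np.hypot(*(Q[:,:2]-c[:2]).T)>27];A=np.c_[rim[:,:2]-c[:2],np.ones(len(rim))];print("plane",np.linalg.lstsq(A,rim[:,2],rcond=None)[0])
g=(d>0)&(h>14)&(h<24)&(r<50)&(r>34);Q=P[g]
c=np.linalg.lstsq(np.c_[2*Q[:,:2],np.ones(len(Q))],(Q[:,:2]**2).sum(1),rcond=None)[0];print("dish",c[:2],cv2.minEnclosingCircle(Q[:,:2].astype(np.float32)))
go([561,4,250],91.5)
```

```text
497 [493.01392479 267.15406598] ((493.10205078125, 267.1940612792969), 30.828397750854492) 40.34591823135693
plane [-6.79562919e-04 -1.16086003e-03  3.99256608e+01]
dish [493.2506582  267.91600151] ((493.2770080566406, 267.9214172363281), 41.82362747192383)
t 26.15 pos [494.1 188.8 261.4] F [-0.3  0.6 -0.5] open 87.0
shift [-0.1867  0.0614  0.0112] turn [-0.006 -0.005  0.03 ] minrows 3.150027621989345 0.017457883976625805
```

View pics/w11.png

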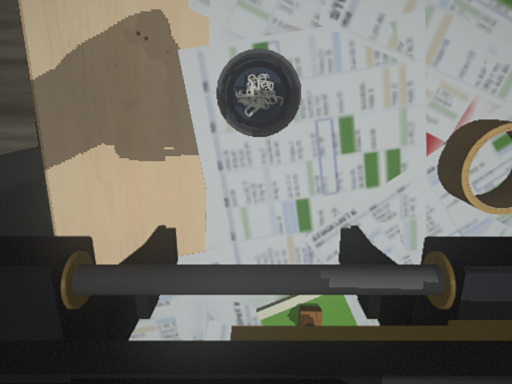

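send_rows:
  increments:
    - [-0.05,0.0165,0,0,0,0]
    - [-0.1,0.033,0,0,0,0]
    - [-0.15,0.049,0,0,0,0]
    - [-0.1867,0.0612,0.02,0,0,0]
    - [-0.1867,0.0612,0.05,0,0,0]
    - [-0.1867,0.0612,0.08,0,0,0]
    - [-0.1867,0.0612,0.1,0,0,0]
    - [-0.1867,0.0612,0.12,0,0,0]
    - [-0.1867,0.0612,0.135,0,0,0]
    - [-0.1867,0.0612,0.1395,0,0,0]
    - [-0.1867,0.0612,0.1395,0,0,0]
    - [-0.1867,0.0612,0.1395,0,0,0]

```text
time_s: 27.65
tool_pos: [561.7, 2.9, 123.1]
orientation: [0.697, 0.717, 0.0, 0.001]
force: [-0.5, -0.4, -0.4]
opening: 87.2
```

Run:
```python
from h import *
im,d,P,T=wrist("w12")
go([561,4,120.8],91.5)
```

```text
t 27.7 pos [561.6   2.8 123. ] F [-0.2  0.8 -0.3] open 86.8
shift [ 0.0012 -0.0006  0.0022] turn [0.014 0.004 0.015] minrows 0.041432659149547496 0.01162213454198675
```

View pics/w12.png

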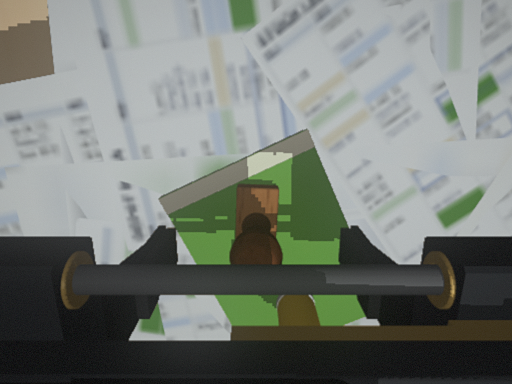

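Aligned on the knob; small correction, then close.

send_rows:
  increments:
    - [0.001,-0.0005,0.0015,0,0,0]
    - [0.001,-0.0005,0.0015,0,0,0]
    - [0.001,-0.0005,0.0015,0,0,0]

```text
time_s: 28.08
tool_pos: [560.5, 3.9, 120.8]
orientation: [0.697, 0.717, -0.0, 0.0]
force: [-1.0, -0.4, -0.3]
opening: 87.2
```

send_rows:
  increments:
    - [0,0,0,0,0,0]
    - [0,0,0,0,0,0]
    - [0,0,0,0,0,0]
    - [0,0,0,0,0,0]
    - [0,0,0,0,0,0]
    - [0,0,0,0,0,0]
    - [0,0,0,0,0,0]
    - [0,0,0,0,0,0]
  hand: 1
  squeeze: 15

```text
time_s: 29.08
tool_pos: [560.6, 3.9, 120.8]
orientation: [0.697, 0.717, 0.0, 0.0]
force: [-0.0, -0.0, 0.1]
opening: 24.3
```

Run:
```python
from h import *
go([505.2,-232.2,116.3],91.5)
```

```text
t 29.07 pos [560.6   3.9 120.8] F [-0.  -0.   0.1] open 24.3
shift [-0.2344 -0.0619  0.0045] turn [0.001 0.001 0.016] minrows 3.8801861559199704 0.009205397357161655
```

send_rows:
  increments:
    - [0,0,-0.03,0,0,0]
    - [0,0,-0.06,0,0,0]
    - [0,0,-0.09,0,0,0]
    - [-0.03,-0.008,-0.11,0,0,0]
    - [-0.075,-0.02,-0.11,0,0,0]
    - [-0.12,-0.032,-0.11,0,0,0]
    - [-0.165,-0.044,-0.11,0,0,0]
    - [-0.205,-0.054,-0.11,0,0,0]
    - [-0.2344,-0.062,-0.11,0,0,0]
    - [-0.2344,-0.062,-0.1,0,0,0]
    - [-0.2344,-0.062,-0.08,0,0,0]
    - [-0.2344,-0.062,-0.06,0,0,0]
    - [-0.2344,-0.062,-0.04,0,0,0]
    - [-0.2344,-0.062,-0.02,0,0,0]
    - [-0.2344,-0.062,-0.01,0,0,0]
    - [-0.2344,-0.062,-0.01,0,0,0]
    - [-0.2344,-0.062,-0.01,0,0,0]

```text
time_s: 31.2
tool_pos: [505.6, -232.4, 131.4]
orientation: [0.697, 0.717, 0.0, 0.001]
force: [-0.5, 0.3, -0.6]
opening: 24.2
```

Run:
```python
from h import *
im,d,P,T=wrist("w13")
go([505.2,-232.2,116.2],91.5)
```

```text
t 31.25 pos [ 505.7 -232.4  131.6] F [ 0.3 -0.1  0. ] open 24.2
shift [ 0.0002 -0.0005  0.0154] turn [0.013 0.008 0.016] minrows 0.24580017812260435 0.01238489259191595
```

View pics/w13.png

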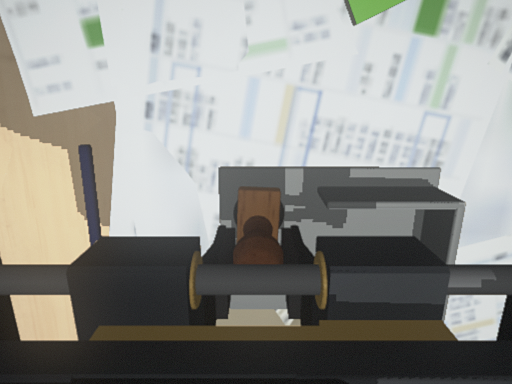

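send_rows:
  increments:
    - [0,0,0.006,0,0,0]
    - [0,0,0.011,0,0,0]
    - [0,0,0.014,0,0,0]
    - [0,0,0.0148,0,0,0]
    - [0,0,0.0148,0,0,0]
    - [0,0,0.0148,0,0,0]

```text
time_s: 32.0
tool_pos: [505.2, -232.2, 116.1]
orientation: [0.697, 0.717, 0.0, 0.0]
force: [-0.6, 0.5, -0.6]
opening: 24.0
```

send_rows:
  increments:
    - [0,0,0,0,0,0]
    - [0,0,0,0,0,0]
    - [0,0,0,0,0,0]
    - [0,0,0,0,0,0]
    - [0,0,0,0,0,0]
    - [0,0,0,0,0,0]
    - [0,0,0,0,0,0]
    - [0,0,0,0,0,0]
    - [0,0,-0.03,0,0,0]
    - [0,0,-0.06,0,0,0]
    - [0,0,-0.09,0,0,0]
    - [0,0,-0.14,0,0,0]
    - [0,0,-0.14,0,0,0]
  hand: -1

```text
time_s: 33.62
tool_pos: [507.3, -232.7, 260.3]
orientation: [0.697, 0.717, 0.001, 0.004]
force: [0.4, 0.7, -0.2]
opening: 87.2
```

Run:
```python
from h import *
im,d,P,T=wrist("w14")
go([590.1,-57.8,250],91.5)
g=(d>0)&(abs(P[...,0]-506)<30)&(abs(P[...,1]+232)<30)&(P[...,2]>64)&(P[...,2]<78)
print(g.sum(),cv2.minEnclosingCircle(P[g][:,:2].astype(np.float32)),P[g].mean(0))
```

```text
t 33.67 pos [ 506.  -232.4  257.9] F [ 0.7 -0.   0.2] open 87.0
shift [0.1722 0.0889 0.0077] turn [0.031 0.023 0.016] minrows 3.1035625092496617 0.02356565924395786
548 ((506.01031494140625, -232.3230743408203), 12.344904899597168) [ 505.99922087 -231.18043683   68.63168162]
```

send_rows:
  increments:
    - [0.04,0.021,0,0,0,0]
    - [0.085,0.044,0,0,0,0]
    - [0.13,0.067,0,0,0,0]
    - [0.1722,0.0892,0,0,0,0]
    - [0.1722,0.0892,0.02,0,0,0]
    - [0.1722,0.0892,0.05,0,0,0]
    - [0.1722,0.0892,0.08,0,0,0]
    - [0.1722,0.0892,0.105,0,0,0]
    - [0.1722,0.0892,0.122,0,0,0]
    - [0.1722,0.0892,0.122,0,0,0]
    - [0.1722,0.0892,0.122,0,0,0]
    - [0.1722,0.0892,0.122,0,0,0]

```text
time_s: 35.17
tool_pos: [590.1, -57.6, 135.0]
orientation: [0.697, 0.717, 0.0, 0.001]
force: [-0.1, -0.2, 0.5]
opening: 87.0
```

Run:
```python
from h import *
im,d,P,T=wrist("w15")
go([590.1,-57.8,133.8],91.5)
```

```text
t 35.23 pos [590.1 -57.6 135. ] F [-0.3  0.  -0. ] open 86.9
shift [-0.0002  0.      0.0012] turn [0.017 0.006 0.017] minrows 0.019394064691099677 0.013742883904415235
```

View pics/w15.png

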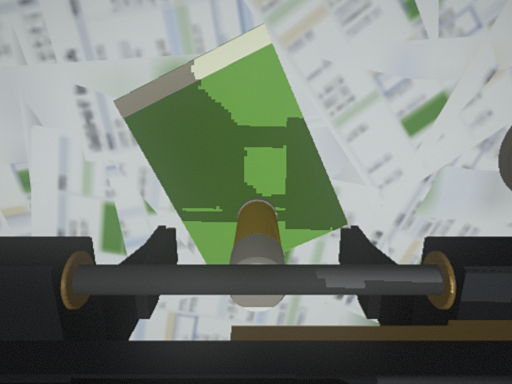

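send_rows:
  increments:
    - [0,0,0,0,0,0]
    - [0,0,0,0,0,0]
    - [0,0,0,0,0,0]
    - [0,0,0,0,0,0]
    - [0,0,0,0,0,0]
    - [0,0,0,0,0,0]
    - [0,0,0,0,0,0]
    - [0,0,0,0,0,0]
    - [0,0,0,0,0,0]
  hand: 1
  squeeze: 12

```text
time_s: 36.35
tool_pos: [589.4, -57.6, 133.9]
orientation: [0.697, 0.717, -0.0, -0.0]
force: [0.2, -0.1, -0.1]
opening: 27.4
```

Run:
```python
from h import *
go([507.4,-279.5,129],91.5)
```

```text
t 36.35 pos [589.4 -57.6 133.9] F [ 0.2 -0.1 -0.1] open 27.4
shift [-0.2196 -0.0882  0.0049] turn [-0.001  0.     0.016] minrows 3.7867442270675657 0.00896147462885116
```

send_rows:
  increments:
    - [0,0,-0.03,0,0,0]
    - [0,0,-0.06,0,0,0]
    - [0,0,-0.09,0,0,0]
    - [-0.03,-0.012,-0.11,0,0,0]
    - [-0.07,-0.028,-0.11,0,0,0]
    - [-0.11,-0.044,-0.11,0,0,0]
    - [-0.15,-0.06,-0.11,0,0,0]
    - [-0.19,-0.076,-0.11,0,0,0]
    - [-0.2196,-0.0882,-0.11,0,0,0]
    - [-0.2196,-0.0882,-0.1,0,0,0]
    - [-0.2196,-0.0882,-0.08,0,0,0]
    - [-0.2196,-0.0882,-0.06,0,0,0]
    - [-0.2196,-0.0882,-0.04,0,0,0]
    - [-0.2196,-0.0882,-0.02,0,0,0]
    - [-0.2196,-0.0882,-0.01,0,0,0]
    - [-0.2196,-0.0882,-0.01,0,0,0]
    - [-0.2196,-0.0882,-0.01,0,0,0]

```text
time_s: 38.48
tool_pos: [507.9, -279.8, 144.6]
orientation: [0.697, 0.717, 0.0, 0.001]
force: [0.3, 0.0, 0.2]
opening: 27.1
```

Run:
```python
from h import *
im,d,P,T=wrist("w16")
go([507.4,-279.5,129],91.5)
```

```text
t 38.52 pos [ 508.  -279.8  144.8] F [ 0.4 -0.5  0.6] open 26.9
shift [ 0.0004 -0.0006  0.0158] turn [0.013 0.009 0.015] minrows 0.252978035596728 0.012306317969672716
```

View pics/w16.png

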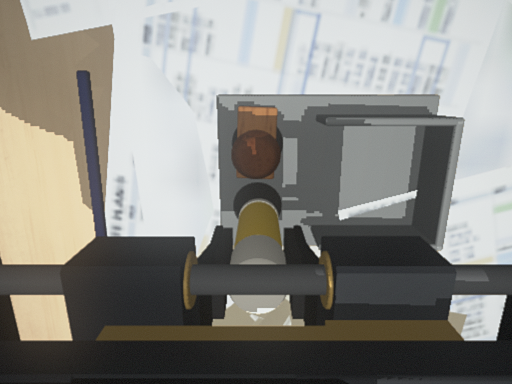

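send_rows:
  increments:
    - [0,0,0.006,0,0,0]
    - [0,0,0.011,0,0,0]
    - [0,0,0.014,0,0,0]
    - [0,0,0.0148,0,0,0]
    - [0,0,0.0148,0,0,0]
    - [0,0,0.0148,0,0,0]

```text
time_s: 39.28
tool_pos: [507.5, -279.6, 129.3]
orientation: [0.697, 0.717, 0.0, 0.0]
force: [0.1, 0.3, -1.2]
opening: 26.9
```

send_rows:
  increments:
    - [0,0,0,0,0,0]
    - [0,0,0,0,0,0]
    - [0,0,0,0,0,0]
    - [0,0,0,0,0,0]
    - [0,0,0,0,0,0]
    - [0,0,0,0,0,0]
    - [0,0,0,0,0,0]
    - [0,0,0,0,0,0]
    - [0,0,-0.03,0,0,0]
    - [0,0,-0.06,0,0,0]
    - [0,0,-0.1,0,0,0]
    - [0,0,-0.14,0,0,0]
    - [0,0,-0.16,0,0,0]
    - [0,0,-0.16,0,0,0]
    - [0,0,-0.16,0,0,0]
  hand: -1

```text
time_s: 41.15
tool_pos: [506.7, -279.3, 287.3]
orientation: [0.697, 0.717, -0.0, -0.001]
force: [-0.5, -0.4, -0.8]
opening: 87.2
```

Run:
```python
from h import *
im,d,P,T=wrist("w17")
for c,lo,hi in [((507,-280),88,101),((506,-232),62,78)]:
    g=(d>0)&(abs(P[...,0]-c[0])<25)&(abs(P[...,1]-c[1])<22)&(P[...,2]>lo)&(P[...,2]<hi)
    print(g.sum(),cv2.minEnclosingCircle(P[g][:,:2].astype(np.float32)),P[g].mean(0))
im,d=read_camera("top");cv2.imwrite("pics/top1.png",cv2.resize(im[110:290,140:400,::-1],None,fx=3,fy=3,interpolation=cv2.INTER_CUBIC))
```

```text
713 ((508.3258972167969, -282.0327453613281), 13.787224769592285) [ 508.24179631 -280.85584402   95.57114771]
601 ((505.9548034667969, -232.453857421875), 13.181918144226074) [ 506.00669998 -232.01278468   67.95533332]
```

View pics/w17.png

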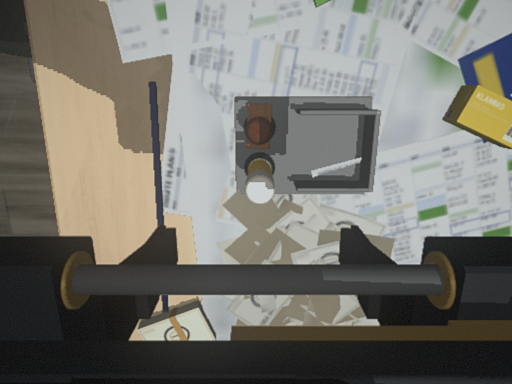

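View pics/top1.png

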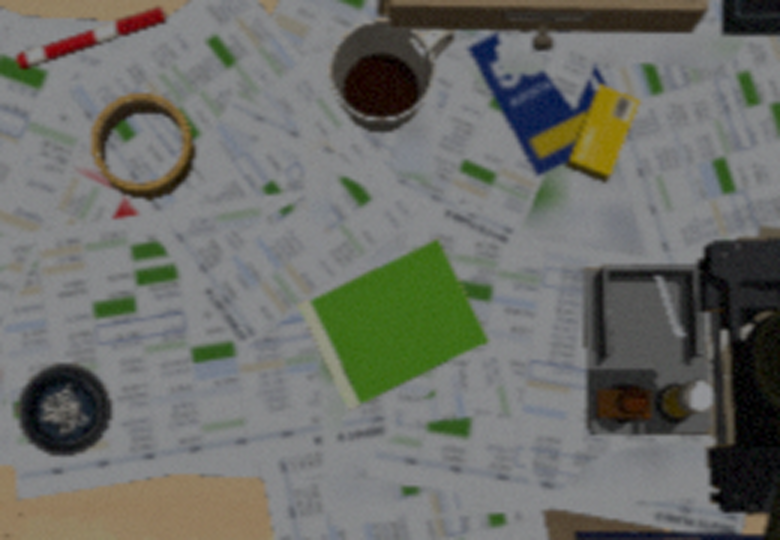

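Glue stick and stamp stand back on their marks (within about 1 mm), the tub is in the dish, the bystanders have not moved, and the gripper is clear.

Run:
```python
from cell import *
hand_in();s=get_state();print(s["time_s"],s["joint_vel"].round(3))
```

```text
the job is handed in; nothing more can be done
the job is handed in; nothing more can be done
```

The job is done and handed in at about 41 s of the 138 s allowed. I moved the glue stick and then the stamp onto the notepad, seated the tub in the dish, and put the stamp and the glue stick back on their marks. I handed in with the gripper open and raised clear.

The last camera checks showed:
- **Tub:** 1 mm from the dish centre, rim 40 mm above the desk and level to about 0.001 rad. This was measured just after release; the top view before handing in still shows it there.
- **Glue stick:** about 1 mm from where it stood, upright by its top height.
- **Stamp:** under 1 mm from where it stood, upright by its top height.
- **Bystanders:** the carton, tape and mug look the same in the top view before and after. I compared them by eye and did not measure them.

No check failed. The wrist camera read the desk about 2 mm high, and the cameras disagreed by 2–3 mm on the dish and up to about 7 mm on the glue stick and stamp. For the placings I used the wrist-camera values. Handing in gave no verdict, and I could not read the state afterwards.

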